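# Load the sample mill and hold its keyed drive shaft home

### The arm

A 6-joint arm with a two-finger parallel gripper is mounted at the origin on the work surface. World frame = base frame: x ahead of the robot, y to its left, z up, the work surface at z = 0. Lengths are in m, angles in rad, forces in N, time in s.
With the tool pointing down it reaches from about 0.375 to 0.9 m from the base axis. Payload 3.1 kg.
Tool frame: the origin (TCP) lies at the very end of the fingers, on their centre line; the grasp point (between the pads) lies 19 mm behind it (grip_depth is the distance from the TCP to the grasp point, in m); z points along the fingers, y is the line along which they close (so a half turn about z gives the same grasp; the last joint's range is limited). The gripper opens to 85 mm and grips with 20 to 120 N. Pads are 22 mm wide; open, the fingers measure 114 mm over their backs; the gripper's body (76 mm by 85 mm) begins 54 mm behind the grasp point. The pads swing forward as they close: fully open they stand 13 mm farther back than shut.
Start: joints at [1.153, 0.527, 1.433, -0, 1.181, -0.178], TCP at [0.148, 0.607, 0.231] pointing down, gripper open.
Joint ranges: [-3.08, 3.08], [-0.75, 2.2], [0.22, 2.44], [-1.43, 4.57], [0, 2.65], [-2.85, 2.85]. Speed limits (rad/s): [2.79, 2.79, 3.14, 3.14, 3.14, 3.14].

### API

Orientations are given as a unit quaternion [x, y, z, w].
In Python, from station import * gives the robot as it stands.
- The arm moves only by the tool apply_moves, never from a script. Its argument "plan" is a list of rows, each a list of 7 numbers: the shift along the tool's x, y, z in m, then the turn, a rotation vector about the tool's x, y, z in rad, then the gripper command: -1 is fully open, 1 is shut, values between are in proportion. In form: [[dx, dy, dz, wx, wy, wz, jaw], ...]. A call has 1 to 8 rows; each row shifts and turns the commanded pose from where the row before left it, along the tool's axes as they then stand; what a row does not reach is not made up. A row lasts 1/8 s, in which the tool goes at most 62.5 mm and 10.7 degrees, less where a joint would pass 70% of its speed; a pose out of reach is approached as far as the arm can. A call is refused whole if a number of a shift passes 0.0625 or a number of a turn 0.188, either way. A call with a gripper value outside its range is refused whole. The fingers move at their own pace and stop on an object; "force" is the grip in N (left out, the last holds). Time passes only in rows, so rows that do not move let the fingers close. It gives the time, the measured TCP pose, the force, the opening and the grip force at its end, in the units of the state.
- sense(): the state, without advancing time (a new reading comes with each control period).
- snapshot(name): name is "scene" or "top"; returns the picture (384x512x3 uint8, red, green, blue); there is no depth.
- calibration(name): a dict with "camera_matrix" (3x3 intrinsics, pixels), "R" (3x3) and "t" (3): a world point X has camera coordinates R X + t. Camera axes: x right, y down, z forward; pixel columns grow to the right and rows downward; lengths in m; the calibration is good to about 2 mm. A picture is of the moment at which its call begins. calibration takes no time and is no camera call.
- sign_off(): hands the job in; it is judged then, once.
The state is a dict: "t": time; "q": joint angles; "qd": joint speeds; "tau": joint torques, N m; "tcp_pos": TCP position; "tool_rot": TCP orientation; "force": force on the tool from outside, world axes, zero at the start; "ft_torque": the same for the moment, N m; "finger_gap": opening from 0.0 (shut) to 1.0 (fully open); "gripper_force": force on a finger pad.
Only numpy, scipy, OpenCV 4.12 (cv2) and the standard library are available. Lean on these libraries where they do the work, as an engineer would, in place of code of your own. Each camera call takes 0.05 s, during which the arm holds its last target. There are 200 camera calls.

### The job

With the white pusher, sweep the three sample tablets along the mill's feed channel until all of them have dropped into the trough at its end, then put the pusher down on the table. Next take the keyed drive shaft from its holder, put it upright into the mill's hub, turn it until its keys slip into the keyways, and push it fully home against the spring plunger. Finish while still holding the shaft pressed home; touch the tablets with nothing but the pusher, and leave the other things on the bench where they are.

Things in the scene. Friction and masses are not known exactly. Their poses are not given: they have to be found in the camera images.
- mill: low cream-and-steel sample mill fixed to the bench, 230 (x) x 225 (y) x 60 tall (mm, as all sizes here). Origin on the table, midway along x, on the line between its halves: the +y half has a feed channel along x that ends in a trough; the -y half is a plain block, 60 tall, with the drive hub at x = 0, y = -57.5
- channel (a point): point on the channel's floor at mill x = -40, y = 55, z = 60; axes as the mill. The steel channel is 94 wide between fences 8 thick and 16 high (tops 76 above the table), centred on mill y = 55; its floor runs from the open end at mill x = -115 to x = 35, where it drops into the trough
- trough (a point): centre of the trough's floor, at mill x = 71, y = 55, z = 12; axes as the mill. The trough runs from mill x = 35 to 107, as wide as the channel, 48 deep below the channel floor; fences and an end wall (x = 107 to 115) rise to 76 above the table
- pusher_center (a point): white plastic pusher standing on the table: a block 30 (x) x 74 (y) x 30 tall, on it a centred upright grip 24 (x) x 36 (y) x 60 tall; 90 tall in all, 0.16 kg. The point is on its axis, 45 above its foot; z up. Grip it across its 24 mm side (along its x), 55 to 75 above the foot; either broad face of the block can push
- tablet1_center (a point): sample tablet, a tan disc 24 dia x 14 thick, 14 g, lying flat on the channel floor at the start, at mill x = -40 to 18; point at its centre
- tablet2_center (a point): sample tablet, a tan disc 24 dia x 14 thick, 14 g, lying flat on the channel floor at the start, at mill x = -40 to 18; point at its centre
- tablet3_center (a point): sample tablet, a tan disc 24 dia x 14 thick, 14 g, lying flat on the channel floor at the start, at mill x = -40 to 18; point at its centre
- holder: fixed white plastic ring-shaped holder, 68 outer dia, 50 tall, bore 37; the drive shaft hangs upright in it by its flange. Origin: centre of the underside
- shaft_grip (a point): centre of the black rectangular handle at the top of the loose steel drive shaft (0.25 kg): handle 44 (x) x 22 (y) x 45 tall. z points up along the shaft, x along the handle's length and along the two keys. Grip it across the 22 mm side (along y)
- shaft_tip (a point): centre of the shaft's lower end, 82.5 below the handle's centre; same axes. From the tip up: round pilot 18 dia with a coned end, 0 to 20; same 18 dia with two opposite keys, 7 wide, to 34 across, along x, 20 to 44; flange 46 dia, 44 to 50; neck 16 dia to 60; handle 60 to 105. Half a turn makes no difference
- hub_mouth (a point): centre of the hub's top face, 75 above the table, z up. Steel hub 60 dia, bore 20.4 dia, two opposite open keyways 9.6 wide along this point's x axis, full depth; their direction differs each time; the hub is very stiff to turn (0.6 N m). The pilot goes 20 deep before the keys meet the top face; home is the flange on the top face, tip 44 below this point
- plunger (a joint): how far the spring plunger at the bottom of the hub's bore is pressed (m): 0 at rest, its top then 36 mm below hub_mouth; the shaft's tip presses it: 4.5 N where it begins to move, 8.5 N at 0.008 with the shaft fully home; more than the shaft's weight, so the shaft rises if let go
- jar: glass jar with steel lid, 64 dia x 85 tall (mm), a bystander; origin at its underside
- dish: shallow white ceramic dish, 90 dia x 18 tall (mm), a bystander; origin at its underside
- bottle: white plastic bottle, 56 dia x 120 tall (mm), a bystander; origin at its underside
- beaker: steel beaker, 70 dia x 90 tall (mm), a bystander; origin at its underside
- weight: brass weight with a knob, 40 dia x 50 tall (mm), a bystander; origin at its underside
- can: steel can with a paper band, 66 dia x 80 tall (mm), a bystander; origin at its underside
- spatula: steel spatula lying flat (mm), a bystander; origin at its underside

How it is judged:
On the way, in this order (a step that is already met when the one before it is completed fails the run):
1. all three tablets are down in the trough (x of tablet1_center in the frame of mill between 0.035 and 0.107 m and y of tablet1_center in the frame of mill between 0.008 and 0.102 m and z of each of tablet1_center, tablet2_center, tablet3_center in the frame of mill below 0.055 m and x of tablet2_center in the frame of mill between 0.035 and 0.107 m and y of tablet2_center in the frame of mill between 0.008 and 0.102 m and x of tablet3_center in the frame of mill between 0.035 and 0.107 m and y of tablet3_center in the frame of mill between 0.008 and 0.102 m), for 0.2 s.
2. the keys of the upright shaft have slipped into the keyways (at least 6 mm deep) (horizontal distance between shaft_tip and hub_mouth below 0.004 m and angle between the x axis of shaft_tip and the x axis of hub_mouth, either way round below 0.2 rad and angle between shaft_tip's own z axis and vertical below 0.1 rad and z of shaft_tip in the frame of hub_mouth below -0.026 m), for 0.1 s.
At the end, for the whole second after the job is handed in: Tablet centres in the trough, below the channel floor; shaft upright (0.1 rad), keys in the keyways, tip over 41 mm below the hub top, plunger pressed over 5 mm, fingers still on the shaft (over 2 N); pusher released, its centre under 55 mm above the table (all of step 1 and horizontal distance between shaft_tip and hub_mouth below 0.004 m and angle between the x axis of shaft_tip and the x axis of hub_mouth, either way round below 0.2 rad and angle between shaft_tip's own z axis and vertical below 0.1 rad and value of joint plunger above 0.005 m and z of shaft_tip in the frame of hub_mouth below -0.041 m and contact force between the fingers and shaft above 2 N and height (world z) of pusher_center below 0.055 m and contact force between the fingers and pusher below 0.1 N); the arm keeps its last pose, push and grip.
It fails at once if the robot or the shaft touches a tablet (contact force between any of the arm, the fingers, shaft and tablet1 above 0.3 N or contact force between any of the arm, the fingers, shaft and tablet2 above 0.3 N or contact force between any of the arm, the fingers, shaft and tablet3 above 0.3 N).
It fails at once if a bystander is moved by more than 30 mm (distance of any of jar, dish, bottle, beaker, weight, can, spatula from where it was at the start of the episode above 0.03 m).
It also fails if it takes over 64 s, if anything falls off the work surface, if the arm or the gripper's body presses on something with over 40 N, if the wrist force passes 120 N, or if a joint passes its speed limit or range.

## Working session

There is one attempt and no reset: what is moved stays moved. The work goes in short steps, Python scripts to look and compute and a tool call to move; the robot and the scene stay as the last step left them, time stands still between calls to the robot, and variables do not carry over. Pictures are saved under pics/ and viewed, at most 10 in all, crops included, and the job is handed in when it is done.

Besides the shell and the picture viewer there is one more tool, called after ">>>" as name(argument=value, ...), one argument or row to a line, values as JSON. apply_moves: Moves the arm, as the interface text tells. Its arguments: {"type":"object","properties":{"plan":{"type":"array"},"force":{"type":"number"}},"required":["plan"]}

```bash
mkdir -p pics; ls; python3 - <<'E'
from station import *
import cv2,numpy as np
for n in("scene","top"):
    im=snapshot(n); cv2.imwrite(f"pics/{n}0.png",cv2.resize(im[:,:,::-1],None,fx=1.5,fy=1.5))
    np.save(f"{n}0.npy",im)
    c=calibration(n); R=np.array(c["R"]);t=np.array(c["t"]);print(n,np.round(c["camera_matrix"],1).tolist(),np.round(-R.T@t,3),np.round(R,3).tolist())
s=sense();print({k:np.round(v,3).tolist() for k,v in s.items()})
E
```

```text
pics
scene [[437.8, 0.0, 256.6], [0.0, 437.8, 187.8], [0.0, 0.0, 1.0]] [ 1.264 -0.081  1.071] [[0.107, 0.994, -0.018], [0.787, -0.096, -0.61], [-0.608, 0.052, -0.792]]
top [[409.4, 0.0, 259.0], [0.0, 409.4, 190.5], [0.0, 0.0, 1.0]] [ 0.254 -0.004  1.335] [[0.086, -0.996, -0.002], [-0.975, -0.084, -0.206], [0.205, 0.02, -0.978]]
{'t': 0.1, 'q': [1.154, 0.528, 1.434, 0.0, 1.181, -0.179], 'qd': [0.001, -0.001, -0.003, -0.001, 0.001, 0.0], 'tau': [-0.0, -44.33, -17.859, -0.0, 0.004, -0.0], 'tcp_pos': [0.148, 0.607, 0.23], 'tool_rot': [0.119, 0.993, -0.001, -0.0], 'force': [0.08, 0.272, 0.389], 'ft_torque': [0.017, -0.031, 0.002], 'gripper_force': 0.0, 'finger_gap': 0.998}
```

View pics/scene0.png

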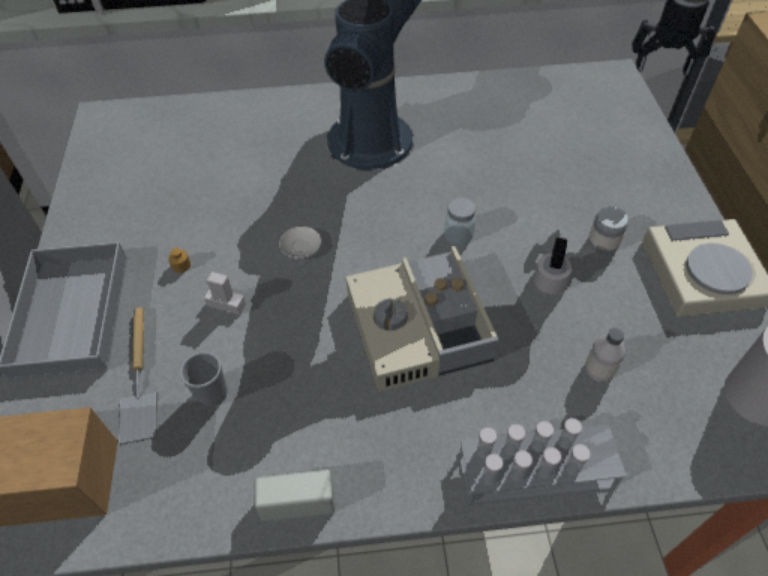

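View pics/top0.png

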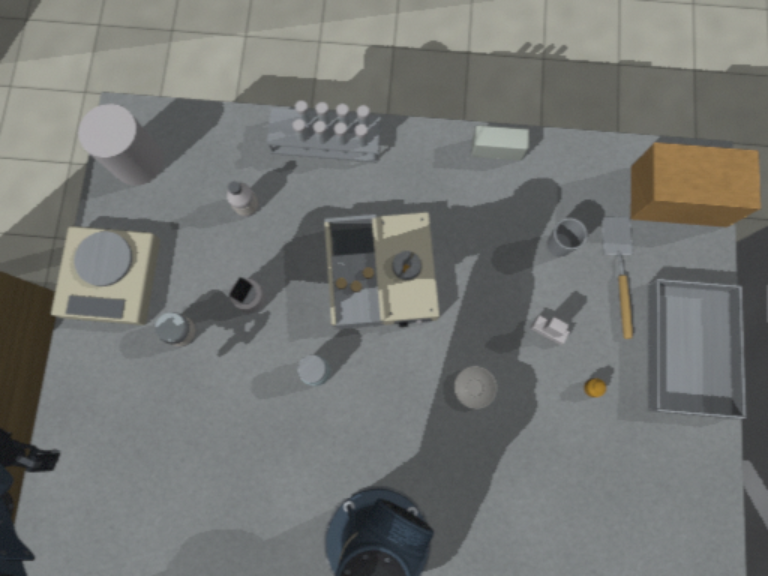

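```bash
cat > h.py <<'E'
import numpy as np,cv2
from station import *
def cam(n):
    c=calibration(n);return np.array(c["camera_matrix"]),np.array(c["R"]),np.array(c["t"])
def ray(n,p,z):
    K,R,t=cam(n);o=-R.T@t;d=R.T@np.linalg.solve(K,[p[0],p[1],1.]);return (o+d*(z-o[2])/d[2])
def proj(n,X):
    K,R,t=cam(n);x=K@(R@np.array(X)+t);return x[:2]/x[2]
def crop(im,x,y,w,h,s):
    return cv2.resize(im[y:y+h,x:x+w,::-1],None,fx=s,fy=s,interpolation=cv2.INTER_CUBIC)
E
python3 - <<'E'
from h import *
T=np.load("top0.npy");S=np.load("scene0.npy")
L=crop(T,214,120,80,120,5)
R=np.vstack([crop(T,328,188,80,60,5),crop(T,122,165,80,60,5)])
cv2.imwrite("pics/m1.png",np.clip(np.hstack([L,R]).astype(float)*1.4,0,255).astype(np.uint8))
A=crop(S,224,160,108,100,5)
B=np.vstack([crop(S,125,175,52,60,5),crop(S,350,150,52,40,5)])
cv2.imwrite("pics/m2.png",np.clip(np.hstack([A,B]).astype(float)*1.4,0,255).astype(np.uint8))
E
```

```text
(no output)
```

View pics/m1.png

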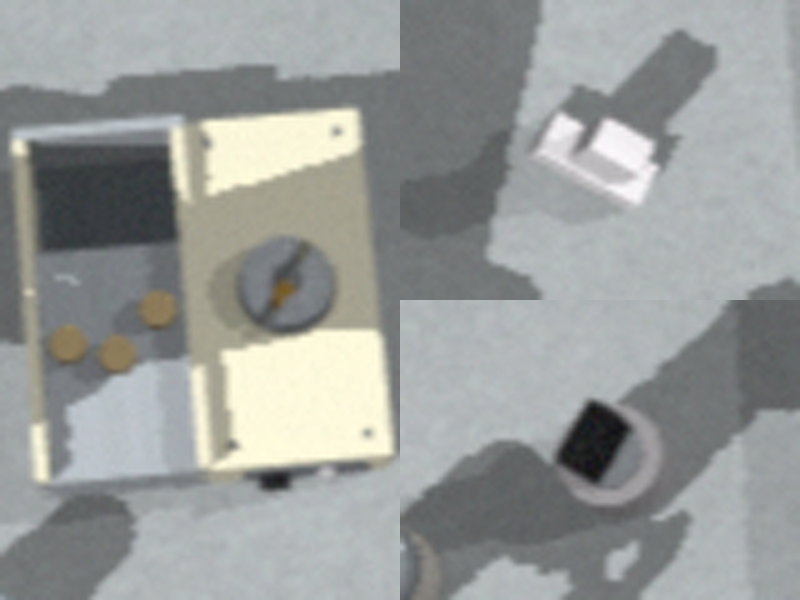

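View pics/m2.png

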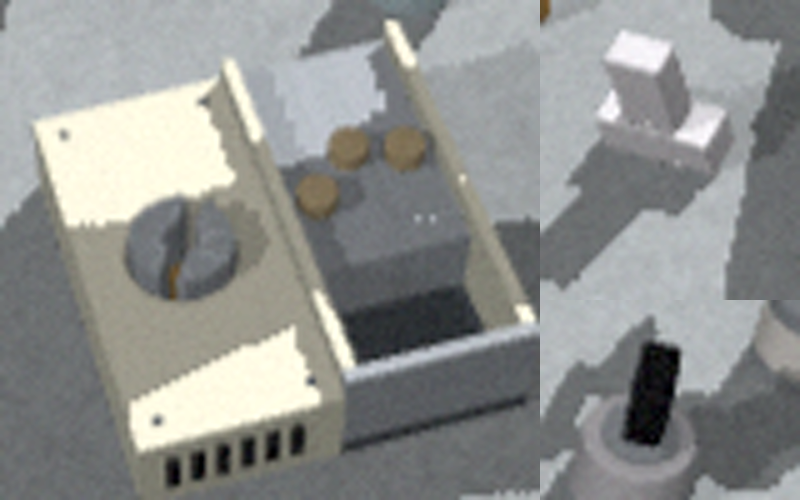

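```bash
python3 - <<'E'
from h import *
def P(n,off,p,z,s=5): return ray(n,[(p[0]+.5)/s-.5+off[0],(p[1]+.5)/s-.5+off[1]],z)
def sh(*a):print(*[np.round(v*1000,1).tolist() if hasattr(v,'tolist') else v for v in a])
T=(214,120);S=(224,160)
a=P("top",T,(358,109),.06);b=P("top",T,(393,457),.06);c=P("top",T,(12,133),.076);d=P("top",T,(40,482),.076)
for k,v in dict(a=a,b=b,c=c,d=d,mid=(a+b+c+d)/4).items(): sh(k,v[:2])
sh("len",np.linalg.norm(a-b),np.linalg.norm(c-d)); print(np.degrees([np.arctan2(*(q)[1::-1]) for q in (a-b,c-d)]))
e=P("scene",S,(36,124),.06);f=P("scene",S,(136,450),.06);sh("scene -y corners",e[:2],f[:2]);print(np.degrees(np.arctan2(*(f-e)[1::-1])))
ht=P("top",T,(287,281),.075);sh("hub top",ht[:2],"scene",P("scene",S,(182,240),.075)[:2])
for n,o,p,q in(("top",T,(306,243),(265,318)),("scene",S,(184,200),(174,297))):
    u=P(n,o,p,.075)-P(n,o,q,.075);print("key",n,np.degrees(np.arctan2(u[1],u[0])))
for p in((66,344),(117,353),(157,308)):sh("tabT",P("top",T,p,.074)[:2])
for p in((405,141),(349,142),(317,189)):sh("tabS",P("scene",S,p,.074)[:2])
print("pusher")
g=[P("scene",(125,175),p,.09) for p in((83,30),(144,44),(128,76),(67,62))];sh(*[v[:2] for v in g],sum(g)[:2]/4)
g=[P("top",(328,188),p,.09) for p in((206,116),(257,155),(238,180))];sh("top",*[v[:2] for v in g])
g=[P("top",(328,188),p,.03) for p in((155,112),(133,152))];sh("blk",*[v[:2] for v in g])
print("handle")
g=[P("top",(122,165),p,.111) for p in((192,100),(157,162),(232,125))];sh(*[v[:2] for v in g])
g=[P("scene",(350,150),p,.111) for p in((110,43),(140,50))];sh("scene",*[v[:2] for v in g])
# holder outer ring via top z=.05, ring extents
g=P("top",(122,165),(210,155),.05);sh("holder",g[:2]); 
im=np.load("top0.npy")[165:225,122:202].astype(int);m=(im.max(2)<40).astype(np.uint8)
cs,_=cv2.findContours(m,0,2);k=max(cs,key=cv2.contourArea);print(cv2.minAreaRect(k),(k[:,0]+[122,165])[::3].tolist())
E
```

```text
a [692.0, -50.3]
b [464.6, -89.0]
c [651.4, 170.9]
d [427.5, 129.2]
mid [558.9, 40.2]
len 230.7 227.7
[ 9.65822221 10.55072136]
scene -y corners [466.6, -88.7] [690.3, -52.1]
9.311740371353933
hub top [569.0, -13.2] scene [569.8, -13.9]
key top -23.296873762220024
key scene 168.75904187682187
tabT [516.5, 122.3]
tabT [513.5, 89.7]
tabT [544.6, 67.3]
tabS [515.6, 120.9]
tabS [512.5, 88.9]
tabS [543.4, 65.7]
pusher
[445.0, -344.2] [459.7, -308.8] [481.9, -317.0] [467.5, -352.1] [463.5, -330.5]
top [480.4, -321.6] [458.9, -353.5] [442.5, -342.3]
blk [491.2, -304.1] [464.0, -290.9]
handle
[503.1, 324.0] [462.9, 340.0] [489.7, 297.4]
scene [460.0, 324.8] [467.4, 340.5]
holder [480.7, 323.9]
((38.499996185302734, 27.999998092651367), (9.15255355834961, 13.312806129455566), 33.690067291259766) [[160, 186], [157, 190], [155, 194], [156, 198], [161, 200], [164, 196], [166, 189], [163, 187]]
```

```bash
cat > to.py <<'E'
# usage: to.py phi_deg x y z [x y z ...]: tool-axis deltas with tool-y heading phi, from the present measured TCP
import sys; from h import *
a=list(map(float,sys.argv[1:])); s=sense(); p=np.array(s["tcp_pos"])
from scipy.spatial.transform import Rotation as Ro
R=Ro.from_quat(s["tool_rot"]).as_matrix(); print("t",s["t"],"tcp",np.round(p,4),"phi",np.round(np.degrees(np.arctan2(R[1,1],R[0,1])),2),"tilt",np.round(R[:,2],4),"q",np.round(s["q"],2),"gap",np.round(s["finger_gap"],3),"F",np.round(s["force"],1))
f=np.radians(a[0]); M=np.array([[-np.sin(f),np.cos(f),0],[np.cos(f),np.sin(f),0],[0,0,-1]])
for w in np.reshape(a[1:],(-1,3)):
    d=M@(w-p); n=int(np.ceil(np.linalg.norm(d)/.06)); print(np.round(d,4),"n",n,"each",np.round(d/max(n,1),4)); p=w
E
python3 to.py -24.5 .45 .25 .25 .4625 -.331 .25 .4625 -.331 .046
python3 - <<'E'
from h import *
T=np.load("top0.npy");S=np.load("scene0.npy")
A=crop(T,256,160,32,32,12);B=crop(S,244,192,34,32,12)
cv2.imwrite("pics/hub.png",np.clip(np.hstack([A,B]).astype(float)*1.6,0,255).astype(np.uint8))
E
```

```text
t 0.1 tcp [0.1475 0.6067 0.2305] phi 76.32 tilt [-8.0e-04 -1.8e-03 -1.0e+00] q [ 1.15  0.53  1.43  0.    1.18 -0.18] gap 0.998 F [0.1 0.3 0.4]
[-0.1991  0.4232 -0.0195] n 8 each [-0.0249  0.0529 -0.0024]
[-0.5235  0.2523  0.    ] n 10 each [-0.0524  0.0252  0.    ]
[0.    0.    0.204] n 4 each [0.    0.    0.051]
```

>>> apply_moves(
  plan=[
    [0,0,0,0,0,0.176,-1],
    [0,0,0,0,0,0.176,-1],
    [0,0,0,0,0,0.176,-1],
    [0,0,0,0,0,0.176,-1],
    [0,0,0,0,0,0.176,-1],
    [0,0,0,0,0,0.176,-1],
    [0,0,0,0,0,0.176,-1],
    [0,0,0,0,0,0.176,-1],
  ],
)

```text
t: 1.1
tcp_pos: [0.1476, 0.6068, 0.2307]
tool_rot: [0.735, 0.678, -0.001, 0.0]
force: [0.2, -0.4, 0.5]
finger_gap: 1.0
gripper_force: 0.0
```

View pics/hub.png

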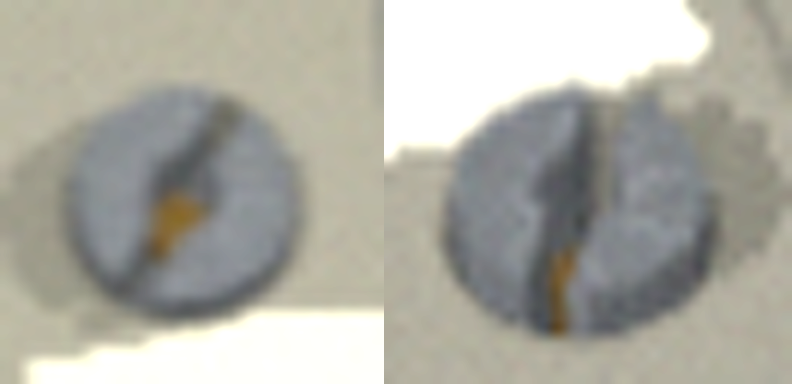

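```bash
python3 - <<'E'
from h import *
def P(n,off,p,z,s=12): return ray(n,[(p[0]+.5)/s-.5+off[0],(p[1]+.5)/s-.5+off[1]],z)*1000
T=(256,160);S=(244,192)
print(P("top",T,(184,196),.075),P("scene",S,(579-384,195),.075))
for n,o,p,q in(("top",T,(228,103),(132,290)),("topL",T,(213,98),(118,286)),("topR",T,(241,106),(205,172)),("scL",S,(190,95),(144,318)),("scR",S,(236,92),(199,248))):
    u=P(n[:2]=="to" and "top" or "scene",o,p,.075)-P(n[:2]=="to" and "top" or "scene",o,q,.075);print(n,np.degrees(np.arctan2(u[1],u[0])),np.linalg.norm(u[:2]))
# hub circle predicted
for n,o in(("top",T),("scene",S)):
  for c in((568.5,-14),):
    q=np.array([proj(n,[c[0]/1e3+.03*np.cos(a),c[1]/1e3+.03*np.sin(a),.075]) for a in np.arange(0,6.28,np.pi/180)]); q=(q-o+.5)*12-.5;print(n,q.min(0).round(),q.max(0).round())
E
```

```text
[568.6876126  -12.86440161  75.        ] [570.40563196 -14.57979237  75.        ]
top -21.83777722964821 56.95881336626531
topL -21.44720675220071 57.09120433416546
topR -23.265243918462343 20.465894520430588
scL 164.12534866113023 63.43253340436762
scR 162.44447141610877 45.04778733723876
top [75. 87.] [302. 308.]
scene [67. 83.] [326. 296.]
```

>>> apply_moves(
  plan=[
    [0,0,0,0,0,0.176,-1],
    [0,0,0,0,0,0.176,-1],
    [-0.033,0.0706,0,0,0,0,-1],
  ],
)

```text
out of range: a shift must lie within [-0.0625, 0.0625]
```

>>> apply_moves(
  plan=[
    [0,0,0,0,0,0.176,-1],
    [0,0,0,0,0,0.176,-1],
    [-0.025,0.053,-0.0025,0,0,0,-1],
    [-0.025,0.053,-0.0025,0,0,0,-1],
    [-0.025,0.053,-0.0025,0,0,0,-1],
    [-0.025,0.053,-0.0025,0,0,0,-1],
    [-0.025,0.053,-0.0025,0,0,0,-1],
    [-0.025,0.053,-0.0025,0,0,0,-1],
  ],
)

```text
t: 2.1
tcp_pos: [0.3757, 0.3372, 0.2462]
tool_rot: [0.841, 0.541, -0.0, -0.0]
force: [1.7, 0.2, 0.5]
finger_gap: 0.999
gripper_force: 0.0
```

>>> apply_moves(
  plan=[
    [-0.025,0.053,-0.0025,0,0,0,-1],
    [-0.025,0.053,-0.0025,0,0,0,-1],
    [-0.052,0.025,0,0,0,0,-1],
    [-0.052,0.025,0,0,0,0,-1],
    [-0.052,0.025,0,0,0,0,-1],
    [-0.052,0.025,0,0,0,0,-1],
    [-0.052,0.025,0,0,0,0,-1],
    [-0.052,0.025,0,0,0,0,-1],
  ],
)

```text
t: 3.1
tcp_pos: [0.4571, -0.0986, 0.2512]
tool_rot: [0.841, 0.541, 0.0, -0.0]
force: [0.7, 0.8, 0.0]
finger_gap: 0.999
gripper_force: 0.0
```

>>> apply_moves(
  plan=[
    [-0.052,0.025,0,0,0,0,-1],
    [-0.052,0.025,0,0,0,0,-1],
    [-0.052,0.025,0,0,0,0,-1],
    [-0.052,0.025,0,0,0,0,-1],
    [0,0,0.03,0,0,0,-1],
    [0,0,0,0,0,0,-1],
  ],
)

```text
t: 3.85
tcp_pos: [0.4603, -0.3266, 0.2188]
tool_rot: [0.842, 0.54, -0.001, -0.004]
force: [-1.2, 1.2, 0.2]
finger_gap: 0.999
gripper_force: 0.0
```

```bash
python3 to.py -24.5 .4625 -.331 .12 .4625 -.331 .05
```

```text
t 3.85 tcp [ 0.4603 -0.3266  0.2188] phi -24.6 tilt [-0.0048  0.0052 -1.    ] q [-0.82  0.46  1.6   0.    1.09 -0.39] gap 0.999 F [-1.2  1.2  0.2]
[-0.0031  0.0038  0.0988] n 2 each [-0.0016  0.0019  0.0494]
[0.   0.   0.07] n 2 each [0.    0.    0.035]
```

>>> apply_moves(
  plan=[
    [-0.003,0.004,0.05,0,0,0,-1],
    [0,0,0.05,0,0,0,-1],
    [0,0,0.04,0,0,0,-1],
    [0,0,0.03,0,0,0,-1],
    [0,0,0,0,0,0,-1],
  ],
)

```text
t: 4.47
tcp_pos: [0.4638, -0.33, 0.0501]
tool_rot: [0.841, 0.541, -0.0, -0.002]
force: [-0.2, 0.6, 0.4]
finger_gap: 1.004
gripper_force: 0.0
```

```bash
python3 to.py -24.5 .4625 -.331 .05; python3 - <<'E'
from h import *
a=snapshot("top");b=snapshot("scene")
cv2.imwrite("pics/p1.png",np.hstack([crop(a,328,180,80,80,5),crop(b,115,165,80,80,5)]))
E
```

```text
t 4.475 tcp [ 0.4638 -0.33    0.0501] phi -24.45 tilt [-0.0033  0.0035 -1.    ] q [-0.81  0.72  1.7   0.    0.72 -0.39] gap 1.004 F [-0.2  0.6  0.4]
[-0.0014 -0.0008  0.0001] n 1 each [-0.0014 -0.0008  0.0001]
```

View pics/p1.png

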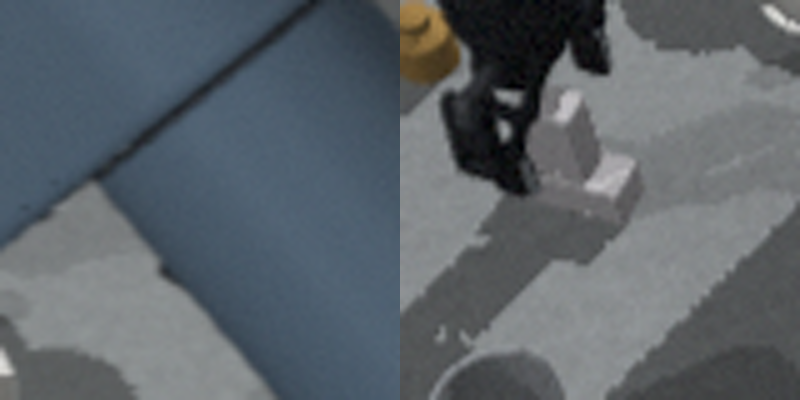

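>>> apply_moves(
  plan=[
    [0,0,0,0,0,0,0.2],
    [0,0,0,0,0,0,1],
    [0,0,0,0,0,0,1],
    [0,0,0,0,0,0,1],
    [0,0,0,0,0,0,1],
  ],
  force=60,
)

```text
t: 5.2
tcp_pos: [0.4647, -0.3322, 0.052]
tool_rot: [0.841, 0.541, 0.0, 0.0]
force: [-1.4, 0.4, 6.1]
finger_gap: 0.27
gripper_force: 59.4
```

```bash
python3 to.py -24.5 .4625 -.331 .05; python3 - <<'E'
import numpy as np
o=np.array([.559,.040]);f=np.radians(9.8);R=np.array([[np.cos(f),-np.sin(f)],[np.sin(f),np.cos(f)]])
for m in((-85,58),(-60,58),(25,58)):print(m,o+R@np.array(m)/1e3)
E
```

```text
t 5.2 tcp [ 0.4647 -0.3322  0.052 ] phi -24.53 tilt [ 5.e-04 -6.e-04 -1.e+00] q [-0.82  0.72  1.7  -0.    0.72 -0.39] gap 0.27 F [-1.4  0.4  6.1]
[ 0.0002 -0.0025  0.002 ] n 1 each [ 0.0002 -0.0025  0.002 ]
(-85, 58) [0.46536818 0.08268585]
(-60, 58) [0.49000338 0.08694109]
(25, 58) [0.57376305 0.1014089 ]
```

>>> apply_moves(
  plan=[
    [0,0,-0.04,0,0,0,1],
    [0,0,-0.055,0,0,0,1],
    [0,0,-0.055,0,0,-0.15,1],
    [0,0,0,0,0,-0.15,1],
    [0,0,0,0,0,-0.15,1],
    [0,0,0,0,0,-0.15,1],
    [0,0,0,0,0,0,1],
  ],
)

```text
t: 6.08
tcp_pos: [0.4641, -0.3315, 0.2007]
tool_rot: [0.644, 0.765, 0.0, -0.001]
force: [0.4, -0.2, -2.4]
finger_gap: 0.275
gripper_force: 59.5
```

```bash
python3 to.py 9.8 .465 .0827 .2 .465 .0827 .114
```

```text
t 6.075 tcp [ 0.4641 -0.3315  0.2007] phi 9.75 tilt [-0.001   0.0011 -1.    ] q [-0.82  0.49  1.6  -0.    1.05 -0.99] gap 0.275 F [ 0.4 -0.2 -2.4]
[0.408  0.0714 0.0007] n 7 each [0.0583 0.0102 0.0001]
[0.    0.    0.086] n 2 each [0.    0.    0.043]
```

>>> apply_moves(
  plan=[
    [0.058,0.01,0,0,0,0,1],
    [0.058,0.01,0,0,0,0,1],
    [0.058,0.01,0,0,0,0,1],
    [0.058,0.01,0,0,0,0,1],
    [0.058,0.01,0,0,0,0,1],
    [0.058,0.01,0,0,0,0,1],
    [0.06,0.011,0,0,0,0,1],
    [0,0,0.03,0,0,0,1],
  ],
)

```text
t: 7.08
tcp_pos: [0.4657, 0.0864, 0.1725]
tool_rot: [0.642, 0.767, 0.002, 0.002]
force: [0.3, -1.1, -2.6]
finger_gap: 0.272
gripper_force: 59.5
```

```bash
python3 - <<'E'
from h import *
b=snapshot("scene");a=snapshot("top")
cv2.imwrite("pics/p2.png",np.clip(np.hstack([crop(a,214,120,80,120,5),crop(b,245,130,80,120,5)])*1.3,0,255).astype(np.uint8))
E
python3 to.py 9.8 .465 .0827 .2 .465 .0827 .114
```

```text
t 7.175 tcp [0.4622 0.0836 0.1692] phi 9.9 tilt [-6.3e-03  2.0e-04 -1.0e+00] q [-0.06  0.42  1.87 -0.    0.85 -0.23] gap 0.276 F [-0.2 -0.5 -1.5]
[-0.0014  0.0026 -0.0308] n 1 each [-0.0014  0.0026 -0.0308]
[0.    0.    0.086] n 2 each [0.    0.    0.043]
```

View pics/p2.png

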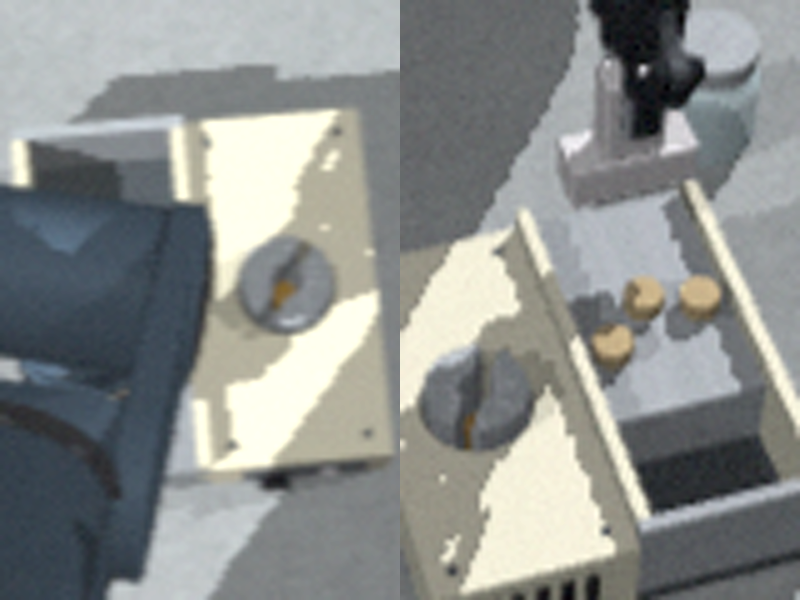

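```bash
python3 - <<'E'
from h import *
def P(p,z,s=5,off=(245,130)): return ray("scene",[(p[0]-400+.5)/s-.5+off[0],(p[1]+.5)/s-.5+off[1]],z)*1000
f=.1692-.052
a,b=P((572,203),f),P((698,178),f);print("foot front",a,b,np.linalg.norm(a-b),(a+b)/2)
a,b=P((560,160),f+.03),P((697,150),f+.03);print("top front",a,b,np.linalg.norm(a-b))
j=P((725,40),.085);print("jar",j)
g=np.radians(9.8);o=np.array([559,40])
for v in((a+b)/2,j,np.array([462.2,83.6])):
    d=v[:2]-o;print("mill",np.cos(g)*d[0]+np.sin(g)*d[1],-np.sin(g)*d[0]+np.cos(g)*d[1])
# front edge of -y fence
for p in((522,210),(690,185)):print(P(p,.076))
E
```

```text
foot front [477.23100861  51.20793879 117.2       ] [467.59214442 125.1681481  117.2       ] 74.58565722425709 [472.41157651  88.18804344 117.2       ]
top front [470.21969698  44.74343352 147.2       ] [472.28257386 121.70101359 147.2       ] 76.98522320067445
jar [331.57169967 168.25969544  85.        ]
mill -79.11159121673768 57.52721077250861
mill -202.27862495662413 165.09857404285333
mill -87.96635040956282 59.440063893152114
[444.98092716  26.89707909  76.        ]
[438.00953595 128.4028289   76.        ]
```

>>> apply_moves(
  plan=[
    [-0.002,0.003,0.02,0,0,0,1],
    [0,0,0.02,0,0,0,1],
    [0,0,0.015,0,0,0,1],
    [0,0,0,0,0,0,1],
  ],
)

```text
t: 7.68
tcp_pos: [0.4676, 0.0798, 0.1159]
tool_rot: [0.645, 0.764, -0.001, -0.001]
force: [0.6, 0.4, -2.2]
finger_gap: 0.277
gripper_force: 59.5
```

```bash
python3 to.py 9.8 .4654 .0817 .114 .5738 .1004 .114
```

```text
t 7.675 tcp [0.4676 0.0798 0.1159] phi 9.68 tilt [-2.3e-03  1.0e-04 -1.0e+00] q [-0.07  0.52  1.91 -0.    0.71 -0.24] gap 0.277 F [ 0.6  0.4 -2.2]
[ 0.0022 -0.0019  0.0019] n 1 each [ 0.0022 -0.0019  0.0019]
[-0.    0.11  0.  ] n 2 each [-0.     0.055  0.   ]
```

>>> apply_moves(
  plan=[
    [0.002,0,0.002,0,0,0,1],
    [0,0.014,0,0,0,0,1],
    [0,0.014,0,0,0,0,1],
    [0,0.012,0,0,0,0,1],
    [0,0.012,0,0,0,0,1],
    [0,0.012,0,0,0,0,1],
    [0,0.012,0,0,0,0,1],
    [0,0.012,0,0,0,0,1],
  ],
)

```text
t: 8.68
tcp_pos: [0.555, 0.0979, 0.1142]
tool_rot: [0.644, 0.765, -0.0, -0.0]
force: [0.0, -0.5, -1.0]
finger_gap: 0.273
gripper_force: 59.5
```

>>> apply_moves(
  plan=[
    [0,0.01,0,0,0,0,1],
    [0,0.01,0,0,0,0,1],
    [0,0,0,0,0,0,1],
  ],
)

```text
t: 9.05
tcp_pos: [0.5752, 0.1012, 0.1144]
tool_rot: [0.644, 0.765, 0.0, 0.001]
force: [-0.3, -0.4, -1.4]
finger_gap: 0.276
gripper_force: 59.6
```

```bash
python3 to.py 9.8 .5738 .1004 .114; python3 - <<'E'
from h import *
b=snapshot("scene")
cv2.imwrite("pics/p3.png",np.clip(crop(b,225,130,110,120,5)*1.5,0,255).astype(np.uint8))
E
```

```text
t 9.05 tcp [0.5752 0.1012 0.1144] phi 9.86 tilt [ 0.0013 -0.     -1.    ] q [-0.02  0.63  1.64  0.    0.87 -0.19] gap 0.276 F [-0.3 -0.4 -1.4]
[-0.0006 -0.0015  0.0004] n 1 each [-0.0006 -0.0015  0.0004]
```

View pics/p3.png

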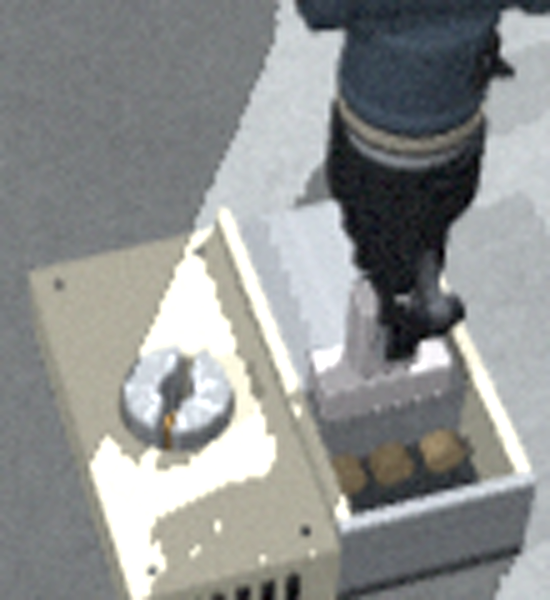

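>>> apply_moves(
  plan=[
    [0,0,-0.04,0,0,0,1],
    [0,0,-0.04,0,0,0,1],
    [0.044,0.013,0,0,0,0,1],
    [0.044,0.013,0,0,0,0,1],
    [0.042,0.012,0,0,0,0,1],
    [0,0,0.05,0,0,0,1],
    [0,0,0.05,0,0,0,1],
    [0,0,0,0,0,0,1],
  ],
)

```text
t: 10.1
tcp_pos: [0.5847, 0.2349, 0.09]
tool_rot: [0.644, 0.765, -0.005, -0.004]
force: [-0.4, 0.6, -1.8]
finger_gap: 0.276
gripper_force: 59.4
```

```bash
python3 to.py 9.8 .59 .235 .053; python3 - <<'E'
from h import *
b=snapshot("scene");np.save("s1.npy",b);np.save("t1.npy",snapshot("top"))
g=np.radians(9.8)
hsv=cv2.cvtColor(b,cv2.COLOR_RGB2HSV);m=cv2.inRange(hsv,(10,70,40),(25,255,255))
n,l,st,c=cv2.connectedComponentsWithStats(m)
for i in range(1,n):
    if st[i,4]>20 and 230<c[i][0]<340 and 170<c[i][1]<250:
        for z in(.019,.067):
            d=ray("scene",c[i],z)[:2]*1000-[559,40];print(c[i].round(),st[i,4],z,(np.cos(g)*d[0]+np.sin(g)*d[1]).round(),(-np.sin(g)*d[0]+np.cos(g)*d[1]).round())
E
```

```text
t 10.1 tcp [0.5847 0.2349 0.09  ] phi 9.87 tilt [-0.0116 -0.0025 -0.9999] q [ 0.21  0.72  1.52 -0.    0.92  0.03] gap 0.276 F [-0.4  0.6 -1.8]
[-0.0008  0.0053  0.037 ] n 1 each [-0.0008  0.0053  0.037 ]
[313. 220.] 46 0.019 48.0 88.0
[313. 220.] 46 0.067 76.0 73.0
[303. 222.] 38 0.019 48.0 58.0
[303. 222.] 38 0.067 77.0 44.0
[295. 224.] 27 0.019 47.0 34.0
[295. 224.] 27 0.067 76.0 21.0
```

>>> apply_moves(
  plan=[
    [0,0.003,0.02,0,0,0,1],
    [0,0,0.012,0,0,0,1],
    [0,0,0.006,0,0,0,1],
    [0,0,0,0,0,0,1],
    [0,0,0,0,0,0,1],
  ],
)

```text
t: 10.82
tcp_pos: [0.5925, 0.2363, 0.0566]
tool_rot: [0.644, 0.765, 0.0, 0.0]
force: [0.8, 0.4, -1.8]
finger_gap: 0.274
gripper_force: 59.6
```

```bash
python3 to.py 9.8 .59 .235 .053
```

```text
t 10.825 tcp [0.5925 0.2363 0.0566] phi 9.85 tilt [ 6.e-04  1.e-04 -1.e+00] q [0.2  0.77 1.52 0.   0.85 0.03] gap 0.274 F [ 0.8  0.4 -1.8]
[-0.0009 -0.0027  0.0036] n 1 each [-0.0009 -0.0027  0.0036]
```

>>> apply_moves(
  plan=[
    [0,0,0.003,0,0,0,1],
    [0,0,0.002,0,0,0,1],
    [0,0,0,0,0,0,1],
  ],
)

```text
t: 11.2
tcp_pos: [0.5923, 0.2364, 0.052]
tool_rot: [0.644, 0.765, 0.0, 0.0]
force: [-1.8, 0.2, 4.3]
finger_gap: 0.276
gripper_force: 60.3
```

```bash
python3 to.py 9.8 .59 .235 .053
```

```text
t 11.2 tcp [0.5923 0.2364 0.052 ] phi 9.86 tilt [ 5.e-04  1.e-04 -1.e+00] q [ 0.2   0.77  1.52 -0.    0.84  0.03] gap 0.276 F [-1.8  0.2  4.3]
[-0.0009 -0.0025 -0.001 ] n 1 each [-0.0009 -0.0025 -0.001 ]
```

>>> apply_moves(
  plan=[
    [0,0,0,0,0,0,-1],
    [0,0,0,0,0,0,-1],
    [0,0,0,0,0,0,-1],
    [0,0,-0.03,0,0,0,-1],
    [0,0,-0.06,0,0,0,-1],
    [0,0,-0.06,0,0,0,-1],
    [0,0,-0.03,0,0,-0.17,-1],
    [0,0,0,0,0,-0.17,-1],
  ],
)

```text
t: 12.2
tcp_pos: [0.5942, 0.2368, 0.2353]
tool_rot: [0.503, 0.865, 0.003, 0.003]
force: [-0.2, -0.3, 0.1]
finger_gap: 0.996
gripper_force: 0.0
```

>>> apply_moves(
  plan=[
    [0,0,0,0,0,-0.17,-1],
    [0,0,0,0,0,-0.17,-1],
    [0,0,0,0,0,-0.17,-1],
    [0,0,0,0,0,-0.17,-1],
    [0,0,0,0,0,0,-1],
  ],
)

```text
t: 12.82
tcp_pos: [0.592, 0.2363, 0.2311]
tool_rot: [0.189, 0.982, -0.0, -0.0]
force: [-0.7, -0.0, 0.7]
finger_gap: 1.003
gripper_force: 0.0
```

```bash
python3 to.py 68.3 .487 .326 .2 .487 .326 .085; python3 - <<'E'
from h import *
# handle outline in first pictures: sub-pixel dark mask at 4x; compare to scene
for n,(x,y) in (("scene",(350,150)),("top",(122,165))):
    im=np.load(f"{n}0.npy")[y:y+60,x:x+80].astype(np.float32).max(2);im=cv2.resize(im,None,fx=4,fy=4,interpolation=cv2.INTER_CUBIC)
    cs,_=cv2.findContours((im<50).astype(np.uint8),0,2);k=max(cs,key=cv2.contourArea);h=cv2.approxPolyDP(cv2.convexHull(k),5,True)[:,0]
    q=(h+.5)/4-.5+[x,y]
    for p in q:print(n,p.round(1),"z.111",(ray(n,p,.111)[:2]*1e3).round(1),"z.066",(ray(n,p,.066)[:2]*1e3).round(1))
E
```

```text
t 12.825 tcp [0.592  0.2363 0.2311] phi 68.18 tilt [-3.e-04 -0.e+00 -1.e+00] q [ 0.2   0.54  1.4   0.    1.2  -0.99] gap 1.003 F [-0.7 -0.   0.7]
[0.1308 0.0445 0.0311] n 3 each [0.0436 0.0148 0.0104]
[0.    0.    0.115] n 2 each [0.     0.     0.0575]
scene [376.9 159.4] z.111 [466.3 338.7] z.066 [428.9 358.3]
scene [373.6 178.1] z.111 [533.  310.7] z.066 [498.8 329. ]
scene [366.9 177.6] z.111 [529.  292.5] z.066 [494.5 310. ]
scene [370.1 158.6] z.111 [461.1 320.2] z.066 [423.4 339. ]
top [160.1 185.1] z.111 [501.5 323.4] z.066 [510.6 335.4]
top [167.1 189.9] z.111 [488.6 300. ] z.066 [497.2 311.2]
top [160.9 200.9] z.111 [453.  314.4] z.066 [460.4 326.1]
top [153.4 196.9] z.111 [463.4 338.9] z.066 [471.1 351.5]
```

>>> apply_moves(
  plan=[
    [0.0455,0.0135,0,0,0,0,-1],
    [0.0455,0.0135,0,0,0,0,-1],
    [0.0455,0.0135,0.02,0,0,0,-1],
    [0,0,0.05,0,0,0,-1],
    [0,0,0.03,0,0,0,-1],
    [0,0,0,0,0,0,-1],
  ],
)

```text
t: 13.58
tcp_pos: [0.4785, 0.3237, 0.1291]
tool_rot: [0.189, 0.982, -0.002, -0.002]
force: [-0.3, -0.2, 0.9]
finger_gap: 1.002
gripper_force: 0.0
```

```bash
python3 to.py 68.2 .4805 .3245 .072; python3 - <<'E'
from h import *
b=snapshot("scene");a=snapshot("top")
cv2.imwrite("pics/p4.png",np.clip(np.hstack([crop(a,122,155,80,80,5),crop(b,340,130,80,80,5)])*1.7,0,255).astype(np.uint8))
E
```

```text
t 13.575 tcp [0.4785 0.3237 0.1291] phi 68.18 tilt [-0.0054 -0.0023 -1.    ] q [ 0.4   0.6   1.64 -0.    0.91 -0.79] gap 1.002 F [-0.3 -0.2  0.9]
[-0.0016  0.0015  0.0571] n 1 each [-0.0016  0.0015  0.0571]
```

View pics/p4.png

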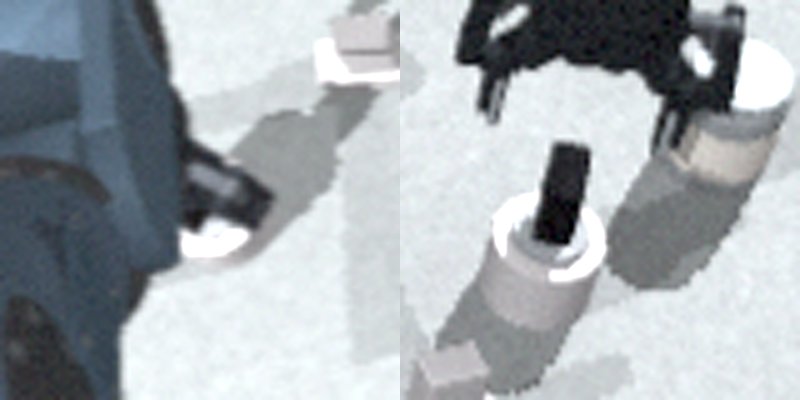

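>>> apply_moves(
  plan=[
    [-0.001,0.001,0.03,0,0,0,-1],
    [0,0,0.02,0,0,0,-1],
    [0,0,0.006,0,0,0,-1],
    [0,0,0,0,0,0,0.2],
    [0,0,0,0,0,0,1],
    [0,0,0,0,0,0,1],
    [0,0,0,0,0,0,1],
    [0,0,0,0,0,0,1],
  ],
  force=80,
)

```text
t: 14.68
tcp_pos: [0.4821, 0.3252, 0.0761]
tool_rot: [0.188, 0.982, 0.0, 0.001]
force: [-0.7, -0.3, 6.1]
finger_gap: 0.247
gripper_force: 78.2
```

```bash
python3 to.py 68.2 .4805 .3245 .072; python3 - <<'E'
from h import *
print(sense()["ft_torque"],sense()["gripper_force"])
E
```

```text
t 14.675 tcp [0.4821 0.3252 0.0761] phi 68.3 tilt [ 1.3e-03  5.0e-04 -1.0e+00] q [ 0.4   0.69  1.67 -0.    0.79 -0.79] gap 0.247 F [-0.7 -0.3  6.1]
[ 0.0012 -0.0012  0.0041] n 1 each [ 0.0012 -0.0012  0.0041]
[-0.14224084  0.1211179   0.01255987] 78.21489930152893
```

>>> apply_moves(
  plan=[
    [0,0,-0.03,0,0,0,1],
    [0,0,-0.05,0,0,0,1],
    [0,0,-0.05,0,0,0,1],
    [-0.03,-0.04,0,0,0,0,1],
    [-0.03,-0.04,0,0,0,0,1],
    [-0.03,-0.04,0,0,0,0,1],
    [-0.03,-0.04,0,0,0,0,1],
    [-0.03,-0.04,0,0,0,0,1],
  ],
)

```text
t: 15.68
tcp_pos: [0.5465, 0.0822, 0.2045]
tool_rot: [0.188, 0.982, -0.0, -0.001]
force: [0.6, 0.3, -3.0]
finger_gap: 0.246
gripper_force: 79.1
```

>>> apply_moves(
  plan=[
    [-0.03,-0.04,0,0,0,0,1],
    [-0.026,-0.042,0,0,0,0,1],
    [0,0,0.02,0,0,0,1],
    [0,0,0.02,0,0,0,1],
    [0,0,0,0,0,0,1],
    [0,0,0,0,0,0,1],
  ],
)

```text
t: 16.42
tcp_pos: [0.5688, -0.0131, 0.1654]
tool_rot: [0.188, 0.982, -0.0, -0.0]
force: [0.6, 0.4, -2.3]
finger_gap: 0.251
gripper_force: 79.1
```

```bash
python3 to.py 68.3 .569 -.014 .165; python3 - <<'E'
from h import *
b=snapshot("scene");a=snapshot("top");np.save("s2.npy",b);np.save("t2.npy",a)
cv2.imwrite("pics/p5.png",np.clip(np.hstack([crop(a,240,150,50,50,8),crop(b,235,165,50,50,8)])*1.5,0,255).astype(np.uint8))
E
```

```text
t 16.425 tcp [ 0.5688 -0.0131  0.1654] phi 68.31 tilt [-0. -0. -1.] q [-0.22  0.54  1.64 -0.    0.96 -1.41] gap 0.251 F [ 0.6  0.4 -2.3]
[-0.0005 -0.0008  0.0004] n 1 each [-0.0005 -0.0008  0.0004]
```

View pics/p5.png

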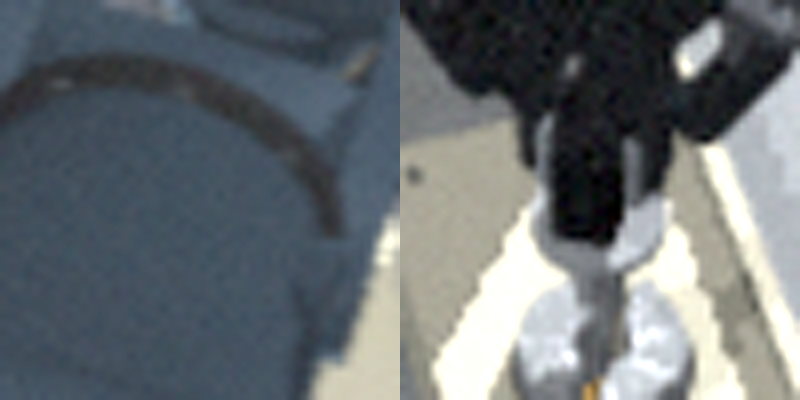

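```bash
python3 - <<'E'
from h import *
c=np.array([.5688,-.0131]);tip=.1654-.070
f=lambda X:((proj("scene",X)-[235,165]+.5)*8-.5+[400,0]).round(1)
A=np.radians(np.arange(-100,105,25))
for z,r in((tip+.044,.023),(tip+.050,.023)):
    print(z,[f([c[0]+r*np.cos(a),c[1]+r*np.sin(a),z]).tolist() for a in A])
print("axis",f([*c,tip]),f([*c,tip+.02]),f([*c,tip+.044]))
for h in((.569,-.014),(.5695,-.0145)):
    q=np.array([f([h[0]+.03*np.cos(a),h[1]+.03*np.sin(a),.075]) for a in np.arange(0,6.28,.05)]);print("hub",h,q.min(0),q.max(0))
# handle bottom front edge corners: handle along angle -21.7
u=np.array([np.cos(np.radians(-21.7)),np.sin(np.radians(-21.7))]);v=np.array([-u[1],u[0]])
for s,t in((1,1),(1,-1)):print("handle bottom",f([*(c+u*.022*s+v*.011*t),tip+.06]))
im=np.load("s2.npy");g=im.max(2)
for y in range(188,214):print(y,g[y,248:276].tolist())
E
```

```text
0.13939999999999997 [[534.4, 227.4], [538.8, 251.1], [555.3, 271.1], [581.1, 283.6], [611.3, 286.0], [639.9, 277.8], [661.5, 260.8], [672.0, 238.1], [669.6, 214.3]]
0.14539999999999997 [[533.9, 216.5], [538.3, 240.3], [554.9, 260.3], [580.8, 272.8], [611.1, 275.2], [639.8, 267.1], [661.5, 250.0], [672.0, 227.3], [669.6, 203.4]]
axis [604.9 307.4] [604.2 272.9] [603.4 230.4]
hub (0.569, -0.014) [516.6 272.6] [689.5 414.3]
hub (0.5695, -0.0145) [515.3 273.8] [688.3 415.7]
handle bottom [617.7 260.2]
handle bottom [552.5 246.3]
188 [115, 115, 112, 114, 120, 71, 23, 14, 13, 15, 12, 11, 10, 9, 16, 69, 65, 34, 26, 48, 105, 112, 113, 115, 111, 98, 148, 184]
189 [115, 111, 114, 118, 139, 88, 28, 5, 11, 15, 18, 10, 15, 13, 4, 67, 67, 54, 86, 89, 109, 116, 115, 117, 113, 103, 112, 177]
190 [116, 112, 114, 140, 147, 84, 22, 15, 15, 18, 19, 11, 9, 5, 9, 75, 70, 97, 120, 125, 160, 124, 117, 114, 115, 114, 99, 147]
191 [117, 113, 164, 153, 121, 75, 24, 10, 16, 17, 17, 10, 10, 3, 15, 108, 119, 127, 133, 132, 155, 121, 118, 114, 116, 116, 103, 139]
192 [116, 116, 178, 136, 98, 78, 28, 12, 2, 18, 12,
[... 2263 characters left out ...]
59, 168, 165, 108]
209 [139, 90, 135, 144, 147, 157, 150, 176, 186, 101, 62, 67, 57, 63, 96, 129, 167, 149, 145, 146, 144, 144, 128, 93, 158, 166, 164, 150]
210 [120, 78, 112, 140, 157, 151, 160, 148, 166, 103, 67, 70, 57, 104, 143, 158, 180, 183, 186, 151, 142, 145, 111, 75, 160, 169, 166, 166]
211 [105, 67, 103, 140, 149, 116, 118, 110, 111, 85, 62, 71, 72, 131, 148, 152, 156, 161, 173, 174, 174, 147, 93, 78, 158, 165, 167, 165]
212 [107, 68, 86, 118, 113, 89, 93, 91, 86, 75, 60, 83, 117, 150, 146, 154, 158, 148, 151, 160, 139, 111, 78, 91, 156, 164, 166, 168]
213 [113, 72, 74, 88, 86, 90, 94, 91, 71, 67, 116, 89, 146, 173, 150, 151, 161, 147, 145, 124, 83, 73, 72, 120, 161, 165, 178, 183]
```

```bash
python3 - <<'E'
from h import *
from scipy.optimize import least_squares as LS
pts=[(250.9,193),(251,194),(251.5,195),(251.9,196),(252.6,197),(254.15,198),(255.7,199),(264.6,198),(266.2,197),(266.7,196),(267.5,195)]
def fit(n,pts,z,r):
    Q=np.array([ray(n,p,z)[:2]*1e3 for p in pts]);s=LS(lambda c:np.hypot(*(Q-c).T)-r,Q.mean(0));return s.x.round(1),s.fun.round(1)
for z in(.1394,.142,.145):print(z,fit("scene",pts,z,23))
# hub rim in first pictures: upper arc edges (top face), gradient along rays from centre
for n,c0 in(("scene",(570,-14.5)),("top",(568.7,-13))):
    g=cv2.GaussianBlur(np.load(n+"0.npy"),(0,0),.6).astype(np.float32); P=[];c=np.array(c0)
    for a in np.radians(np.arange(0,360,6)):
        r=np.arange(24,37,.25);uv=np.array([proj(n,[(c[0]+q*np.cos(a))/1e3,(c[1]+q*np.sin(a))/1e3,.075]) for q in r]).astype(np.float32)
        v=cv2.remap(g,uv[:,:1],uv[:,1:],1)[:,0].astype(float); d=v[:,0]-v[:,2]  # red minus blue: cream vs steel
        w=np.gradient(d);i=w.argmax()
        if w[i]>1.5:P.append((np.degrees(a).round(),r[i]))
    P=np.array(P);ang=np.radians(P[:,0]);Q=np.c_[P[:,1]*np.cos(ang),P[:,1]*np.sin(ang)]+c
    s=LS(lambda c:np.hypot(*(Q-c).T)-30,c,loss="soft_l1");print(n,s.x.round(1),[(int(a),b) for a,b in P][::2])
E
```

```text
0.1394 (array([565.8, -14.2]), array([-0.2, -0.1, -0.4, -0. ,  0.3, -0.2,  0.5, -0.2,  0.3, -0.5, -0. ]))
0.142 (array([567.7, -14.4]), array([-0.2, -0.1, -0.4, -0. ,  0.3, -0.2,  0.5, -0.2,  0.3, -0.5, -0.1]))
0.145 (array([569.8, -14.6]), array([-0.3, -0.1, -0.5, -0. ,  0.3, -0.2,  0.5, -0.2,  0.3, -0.5, -0.1]))Traceback (most recent call last):
  File "<stdin>", line 11, in <module>
  File "h.py", line 8, in proj
    K,R,t=cam(n);x=K@(R@np.array(X)+t);return x[:2]/x[2]
          ~~~^^^
  File "h.py", line 4, in cam
    c=calibration(n);return np.array(c["camera_matrix"]),np.array(c["R"]),np.array(c["t"])
ValueError: time passes only in moves, steps and waits
```

```bash
sed -i 's/^def cam/import functools\n@functools.lru_cache(None)\ndef cam/' h.py; python3 - <<'E'
from h import *
from scipy.optimize import least_squares as LS
for n,c0 in(("scene",(570,-14.5)),("top",(568.7,-13))):
    g=cv2.GaussianBlur(np.load(n+"0.npy"),(0,0),.6).astype(np.float32); P=[];c=np.array(c0)
    for a in np.radians(np.arange(0,360,6)):
        r=np.arange(24,37,.25);uv=np.array([proj(n,[(c[0]+q*np.cos(a))/1e3,(c[1]+q*np.sin(a))/1e3,.075]) for q in r]).astype(np.float32)
        v=cv2.remap(g,uv[:,:1],uv[:,1:],1)[:,0].astype(float); d=v[:,0]-v[:,2]
        w=np.gradient(d);i=w.argmax()
        if w[i]>1.5:P.append((np.degrees(a).round(),r[i]))
    P=np.array(P);ang=np.radians(P[:,0]);Q=np.c_[P[:,1]*np.cos(ang),P[:,1]*np.sin(ang)]+c
    s=LS(lambda c:np.hypot(*(Q-c).T)-30,c,loss="soft_l1");print(n,s.x.round(1),[(int(a),b) for a,b in P][::2])
    k=(P[:,0]>60)&(P[:,0]<300);k=k if n=="scene" else ~((P[:,0]>120)&(P[:,0]<240))
    s=LS(lambda c:np.hypot(*(Q[k]-c).T)-30,c,loss="soft_l1");print("arc",s.x.round(1))
E
```

```text
Traceback (most recent call last):
IndexError: too many indices for array: array is 1-dimensional, but 2 were indexed
```

```bash
python3 - <<'E'
from h import *
from scipy.optimize import least_squares as LS
for n,c0 in(("scene",(570,-14.5)),("top",(568.7,-13))):
    g=np.load(n+"0.npy").astype(np.float32);g=g[:,:,0]-g[:,:,2];g=cv2.GaussianBlur(g,(0,0),.6); P=[];c=np.array(c0)
    for a in np.radians(np.arange(0,360,6)):
        r=np.arange(24,37,.25);uv=np.array([proj(n,[(c[0]+q*np.cos(a))/1e3,(c[1]+q*np.sin(a))/1e3,.075]) for q in r]).astype(np.float32)
        d=cv2.remap(g,uv[:,:1].copy(),uv[:,1:].copy(),1).ravel()
        w=np.gradient(d);i=w.argmax()
        if w[i]>.5:P.append((np.degrees(a).round(),r[i],d[0],d[-1]))
    P=np.array(P).reshape(-1,4);print(len(P),P[::6].round(1).tolist());
    if len(P)<5:continue
    ang=np.radians(P[:,0]);Q=np.c_[P[:,1]*np.cos(ang),P[:,1]*np.sin(ang)]+c
    for k in ((P[:,0]>90)&(P[:,0]<290) if n=="scene" else ~((P[:,0]>110)&(P[:,0]<250)),P[:,0]>-1):
        s=LS(lambda c:np.hypot(*(Q[k]-c).T)-30,c,loss="soft_l1");print(n,s.x.round(1))
E
```

```text
47 [[24.0, 36.8, -5.5, -0.6], [72.0, 29.2, -4.8, 9.4], [108.0, 30.0, -5.0, 10.1], [144.0, 33.8, -0.5, 12.0], [198.0, 30.0, -5.2, 19.4], [234.0, 30.0, -4.7, 18.9], [270.0, 32.5, -6.2, 11.8], [306.0, 36.0, -5.7, 5.3]]
scene [569.8 -14.8]
scene [571.5 -15.3]
58 [[0.0, 30.0, -4.3, 14.6], [36.0, 29.0, -4.7, 14.4], [72.0, 30.0, -5.1, 11.9], [108.0, 29.2, -6.3, 11.4], [144.0, 33.2, -5.0, 10.5], [180.0, 33.5, -5.6, 15.9], [216.0, 31.2, -6.2, 17.7], [252.0, 30.8, -5.0, 13.8], [288.0, 27.5, -4.3, 13.7], [324.0, 30.5, -2.0, 14.3]]
top [568.3 -12.6]
top [566.4 -12.6]
```

>>> apply_moves(
  plan=[
    [-0.0025,0.0005,0.01,0,0,0,1],
    [0,0,0.008,0,0,0,1],
    [0,0,0.003,0,0,0,1],
    [0,0,0.003,0,0,0,1],
    [0,0,0.002,0,0,0,1],
    [0,0,0,0,0,0,1],
  ],
)

```text
t: 17.27
tcp_pos: [0.5712, -0.0137, 0.1392]
tool_rot: [0.188, 0.982, 0.0, -0.0]
force: [0.7, 0.1, -1.2]
finger_gap: 0.244
gripper_force: 79.1
```

```bash
python3 to.py 68.3 .5713 -.0135 .14;python3 -c "
from h import *
print(sense()['ft_torque'])"
```

```text
t 17.275 tcp [ 0.5712 -0.0137  0.1392] phi 68.3 tilt [-1.e-04  0.e+00 -1.e+00] q [-0.22  0.58  1.65  0.    0.91 -1.41] gap 0.244 F [ 0.7  0.1 -1.2]
[-0.      0.0002 -0.0008] n 1 each [-0.      0.0002 -0.0008]
[-0.0246709  -0.01097763 -0.01226871]
```

>>> apply_moves(
  plan=[
    [0,0,0.003,0,0,0,1],
    [0,0,0.003,0,0,0,1],
    [0,0,0,0,0,0,1],
  ],
)

```text
t: 17.65
tcp_pos: [0.571, -0.0136, 0.133]
tool_rot: [0.188, 0.982, 0.0, -0.0]
force: [-0.2, 0.3, -1.4]
finger_gap: 0.246
gripper_force: 79.1
```

>>> apply_moves(
  plan=[
    [0,0,0.003,0,0,0,1],
    [0,0,0,0,0,0,1],
  ],
)

```text
t: 17.9
tcp_pos: [0.5711, -0.0136, 0.1301]
tool_rot: [0.188, 0.982, 0.0, -0.0]
force: [0.7, -0.2, -3.1]
finger_gap: 0.245
gripper_force: 79.1
```

>>> apply_moves(
  plan=[
    [0,0,0.003,0,0,0,1],
    [0,0,0.002,0,0,0,1],
    [0,0,0,0,0,0,1],
  ],
)

```text
t: 18.27
tcp_pos: [0.5711, -0.0136, 0.1251]
tool_rot: [0.188, 0.982, 0.0, -0.0]
force: [-0.0, -1.1, -3.3]
finger_gap: 0.245
gripper_force: 79.1
```

>>> apply_moves(
  plan=[
    [0,0,0.003,0,0,0,1],
    [0,0,0,0,0,0,1],
  ],
)

```text
t: 18.52
tcp_pos: [0.5711, -0.0136, 0.1221]
tool_rot: [0.188, 0.982, 0.0, -0.0]
force: [0.4, 0.4, -2.4]
finger_gap: 0.249
gripper_force: 79.2
```

>>> apply_moves(
  plan=[
    [0,0,0.002,0,0,0,1],
    [0,0,0.002,0,0,0,1],
    [0,0,0,0,0,0,1],
  ],
)

```text
t: 18.9
tcp_pos: [0.5711, -0.0137, 0.1181]
tool_rot: [0.188, 0.982, 0.0, -0.0]
force: [-0.0, -0.1, -1.9]
finger_gap: 0.244
gripper_force: 79.2
```

>>> apply_moves(
  plan=[
    [0,0,0.002,0,0,0,1],
    [0,0,0.002,0,0,0,1],
    [0,0,0,0,0,0,1],
  ],
)

```text
t: 19.27
tcp_pos: [0.5711, -0.0137, 0.1141]
tool_rot: [0.188, 0.982, 0.0, -0.0]
force: [-0.3, 0.7, -3.0]
finger_gap: 0.248
gripper_force: 79.2
```

```bash
python3 to.py 68.3 .5713 -.0135 .101;python3 -c "
from h import *
print(sense()['ft_torque'])"
```

```text
t 19.275 tcp [ 0.5711 -0.0137  0.1141] phi 68.29 tilt [-5.e-04  1.e-04 -1.e+00] q [-0.22  0.62  1.67  0.    0.86 -1.41] gap 0.248 F [-0.3  0.7 -3. ]
[-0.0002  0.0002  0.0131] n 1 each [-0.0002  0.0002  0.0131]
[0.01085233 0.01361815 0.00489372]
```

>>> apply_moves(
  plan=[
    [0,0,0.003,0,0,0,1],
    [0,0,0.003,0,0,0,1],
    [0,0,0,0,0,0,1],
  ],
)

```text
t: 19.65
tcp_pos: [0.5714, -0.0137, 0.1086]
tool_rot: [0.188, 0.982, -0.0, 0.0]
force: [-1.2, -0.1, 2.4]
finger_gap: 0.242
gripper_force: 79.7
```

>>> apply_moves(
  plan=[
    [0,0,0.002,0,0,0,1],
    [0,0,0.002,0,0,0,1],
    [0,0,0,0,0,0,1],
  ],
)

```text
t: 20.02
tcp_pos: [0.5714, -0.0137, 0.1045]
tool_rot: [0.188, 0.982, -0.0, 0.0]
force: [-0.4, -0.6, 4.8]
finger_gap: 0.243
gripper_force: 79.8
```

>>> apply_moves(
  plan=[
    [0,0,0.002,0,0,0,1],
    [0,0,0.0015,0,0,0,1],
    [0,0,0,0,0,0,1],
  ],
)

```text
t: 20.4
tcp_pos: [0.5715, -0.0137, 0.1012]
tool_rot: [0.188, 0.982, -0.0, 0.0]
force: [-0.9, 0.9, 5.8]
finger_gap: 0.244
gripper_force: 80.4
```

>>> apply_moves(
  plan=[
    [0,0,0.001,0,0,0,1],
    [0,0,0.001,0,0,0,1],
    [0,0,0,0,0,0,1],
  ],
)

```text
t: 20.78
tcp_pos: [0.5715, -0.0137, 0.1011]
tool_rot: [0.188, 0.982, -0.0, 0.001]
force: [-4.9, 1.5, 18.4]
finger_gap: 0.246
gripper_force: 82.4
```

>>> apply_moves(
  plan=[
    [0,0,0,0,0,0,1],
    [0,0,0,0,0,0,1],
    [0,0,0,0,0,0,1],
    [0,0,0,0,0,0,1],
  ],
)

```text
t: 21.28
tcp_pos: [0.5715, -0.0137, 0.1011]
tool_rot: [0.188, 0.982, -0.0, 0.001]
force: [-4.2, 1.8, 18.2]
finger_gap: 0.244
gripper_force: 82.4
```

```bash
python3 -c "
from station import *
print(sense()['force'],sense()['tcp_pos'],sign_off())"
```

```text
the job is handed in; nothing more can be done
[-4.24819483  1.75869191 18.15398525] [ 0.57152628 -0.01369994  0.10107015] None
```

I handed the job in at about 21 s: the three tablets are in the trough, the pusher is standing released on the table, and the arm is holding the drive shaft pressed home in the hub; the sign-off returned no verdict.

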